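Lay the flask clamp down on its rest

TASK

Tip the flask clamp over its toe strip onto its side, so that its yoke comes to lie on the padded roller of the rest, with its foot still at the toe strip. Use only pushing and supporting with the fingers, without squeezing or lifting the clamp, and lower it gently all the way: do not let it fall. Leave the other things on the bench where they are, and finish clear of the clamp.

Things in the scene. Friction and masses are not known exactly. Their poses are not given: they have to be found in the camera images.
- clamp: Loose grey steel flask clamp, an upright yoke on the rest, 60 x 105 x 197 mm, about 0.7 kg. Origin: centre of underside; z up its spindle; y along its 105 mm width; roller on its -x side. Foot plate 10 mm thick; upright bars at y = +-47; crossbar 28 mm deep (x) at z = 123 to 135. It balances on its front foot edge at 0.35 to 0.4 rad; beyond that it falls unless supported from the roller side.
- clamp_head (a point): Centre of the head, the T-handle's hub, on the spindle axis 189 mm above the underside. Hub: round boss 17 mm wide, z = 181 to 197; T-bar through it 8 mm thick, 100 mm long, skewed 25 degrees from the clamp's y. Fingers 30 to 40 mm apart fit loosely over the hub from above, one on the roller side, one behind.
- rest: Fixed rest. Origin on the bench under the standing clamp; -x is the direction to tip. Aluminium board x = -170 to +40 mm, 136 mm wide, 8 mm thick. The clamp lies on the roller tipped about 1.4 rad (80 degrees), head overhanging: its centre at x = -200 to -220, z = 65 to 75 mm, free space under it. The foot may slip back some 20 mm on the way.
- toe (a point): Middle of the steel toe strip's edge next to the foot, at its top, 31 mm ahead (-x) of the rest's origin and 14 mm above the bench. The strip is 10 mm deep and stands 6 mm above the board. The clamp pivots on its front foot edge here, about 10 mm above the bench.
- roller (a point): Middle of the padded black roller's top line, 148 mm ahead (-x) of the rest's origin, 45 mm above the bench. The roller is fixed, 29 mm thick, 116 mm long, across the tipping direction.
- dropper_bottle: Loose bystander: brown dropper bottle, 33 mm wide, 102 mm tall, origin at the underside.
- cast: Loose bystander: yellowish plaster jaw cast, 53 x 71 x 27 mm, origin at the underside.
- steel_ring: Loose bystander: grey steel casting ring, 55 mm wide, 55 mm tall, origin at the underside.
- crucible: Loose bystander: clay crucible, 51 mm wide, 40 mm tall, origin at the underside.
- flask: Loose bystander: bolted brass denture flask, 78 x 112 x 53 mm, origin at the underside.
Things that resemble listed ones, but are neither listed nor needed, are in the scene too. Leave any orange or pink look-alike of the clamp alone.

How it is judged:
By the outcome, as a careful person would: the job done as asked, in the order asked, and still so for the second after the job is handed in, with the robot touching nothing.
It also fails if it takes over 54 s, if anything falls off the work surface, if the arm or the gripper's body presses on something with over 40 N, if the wrist force passes 120 N, or if a joint passes its speed limit or range.

ROBOT

A 6-joint arm with a two-finger parallel gripper is mounted at the origin on a cart in front of the work surface, level with it; the furniture and walls round the work are solid. World frame = base frame: x ahead of the robot, y to its left, z up, the work surface at z = 0. Lengths are in m, angles in rad, forces in N, time in s.
With the tool pointing down it reaches from about 0.35 to 0.975 m from the base axis. Payload 4.9 kg.
Tool frame: the origin (TCP) lies midway between the tips of the shut fingers; the grasp point (between the pads) lies 19 mm behind it (manip.hold_point_z is the distance from the TCP to the grasp point, in m); z points along the fingers, y is the line along which they close (so a half turn about z gives the same grasp; the last joint's range is limited). The gripper opens to 85 mm and grips with 20 to 120 N. Pads are 22 mm wide; open, the fingers measure 114 mm over their backs; the gripper's body (76 mm by 85 mm) begins 54 mm behind the grasp point. The pads swing forward as they close: fully open they stand 13 mm farther back than shut.
Start: joints at [-1.451, 0.053, 1.613, -0, 1.476, -0.119], TCP at [0.148, -0.607, 0.231] pointing down, gripper open.
Joint ranges: [-3.01, 3.01], [-1.01, 2.22], [0.06, 2.58], [-1.02, 4.17], [0.09, 2.62], [-3.14, 3.14]. Speed limits (rad/s): [2.57, 2.57, 3.14, 3.14, 3.14, 3.14].

INTERFACE

Orientations are given as a unit quaternion [w, x, y, z].
In Python, from plant import manip gives the robot as it stands. The module is installed in compiled form; this text tells all that it offers.
- The arm moves only by the shell command python3 -m jog 'ROWS' [OPENING]. ROWS is JSON, one flat list of numbers, 6 for each row, row after row: the shift along the tool's x, y, z in units of 0.1 m (1.0 is 0.1 m), then the turn, a rotation vector about the tool's x, y, z in units of 180 degrees (1.0 is 180 degrees). A call has 1 to 8 rows; each row is the pose to reach, as a shift and turn from the pose commanded when the call began, along the tool's axes at that moment, turning the shorter way round; what a row does not reach only later rows make up. A row lasts 1/8 s, in which the tool goes at most 62.5 mm and 10.7 degrees, less where a joint would pass 70% of its speed; a pose out of reach is approached as far as the arm can. A call with a number of a shift or a turn outside -1 to 1 is refused whole. A call with a gripper value outside its range is refused whole. OPENING is the finger opening in mm, from 0 to 85.4, set as the call begins (- or left out, the last holds). The fingers move at their own pace and stop on an object; the grip force is fixed at half the most. Time passes only in rows, so rows that repeat a pose let the fingers close. It gives the time, the measured TCP pose, the force, the opening and the grip force at its end, in the units of the state.
- manip.state(): the state, without advancing time (a new reading comes with each control period).
- manip.grab_frame(name): name is "side" or "top" or "wrist"; returns a dict with "img" (384x512x3 uint8, blue, green, red), "z_map" (384x512 float32, m along the optical axis (not along the pixel's ray), 0 where there is no reading), "fx", "fy", "cx", "cy" (pixels), "xyz" and "attitude" of the camera in the world; the wrist camera has in their place "T_tool_cam" (4x4, takes a point from camera to tool coordinates, whose origin is the TCP and whose axes are the flange's). Camera axes: x right, y up, looking along -z (the intrinsics and any distortion apply to the point x, -y, -z); pixel columns grow to the right and rows downward; lengths in m; the calibration is good to about 2 mm. The wrist camera is an equidistant fisheye: a pixel r from the principal point sees the ray r / f radians off the axis. A picture is of the moment at which its call begins: read the wrist's pose just before it.
- manip.job_done(): hands the job in; it is judged then, once.
The state is a dict: "time": time; "joint_pos": joint angles; "joint_vel": joint speeds; "joint_efforts": joint torques, N m; "tool_pos": TCP position; "tool_rot": TCP orientation; "contact_force": force on the tool from outside, world axes, zero at the start; "ft_torque": the same for the moment, N m; "gripper_width": opening from 0.0 (shut) to 1.0 (fully open); "grasp_force": force on a finger pad.
Only numpy, scipy, OpenCV 4.12 (cv2) and the standard library are available. Lean on these libraries where they do the work, as an engineer would, in place of code of your own. Each camera call takes 0.05 s, during which the arm holds its last target. There are 200 camera calls.

## Working session

There is one attempt and no reset: what is moved stays moved. The work goes in short steps, Python scripts to look and compute and a shell command to move; the robot and the scene stay as the last step left them, time stands still between calls to the robot, and variables do not carry over. Pictures are saved under pics/ and viewed, at most 10 in all, crops included, and the job is handed in when it is done.

```bash
mkdir -p pics
cat > h.py <<'E'
import numpy as np, cv2
from scipy.spatial.transform import Rotation as R
from plant import manip
def q2R(q): return R.from_quat([q[1],q[2],q[3],q[0]]).as_matrix()
def cloud(f):
    z=f["z_map"];v,u=np.mgrid[:z.shape[0],:z.shape[1]]
    P=np.stack([(u-f["cx"])/f["fx"]*z,-(v-f["cy"])/f["fy"]*z,-z],-1)
    a=np.array(f["attitude"]);A=a if a.shape==(3,3) else q2R(a)
    W=P@A.T+np.array(f["xyz"]);W[z==0]=np.nan
    return W
E
python3 - <<'E'
from h import *
print(manip.state(), manip.hold_point_z)
for n in("top","side"):
    f=manip.grab_frame(n);np.savez(n+".npz",**f)
    print({k:v for k,v in f.items() if k not in("img","z_map")})
    cv2.imwrite(f"pics/{n}0.png",f["img"])
E
```

```text
{'time': 0.0, 'joint_pos': array([-1.45101543e+00,  5.33400644e-02,  1.61431904e+00, -1.38647579e-05,
        1.47600338e+00, -1.18973586e-01]), 'joint_vel': array([-0.00232463, -0.00038001, -0.00120492, -0.00018317,  0.00040222,
       -0.00053296]), 'joint_efforts': array([ 5.34048650e-04, -3.93683302e+01, -3.70172238e+01, -9.22993377e-05,
        7.24524551e-03, -1.15920867e-05]), 'tool_pos': array([ 0.14774413, -0.60663268,  0.23005848]), 'tool_rot': array([-1.03491247e-03,  9.92882384e-01,  1.19094501e-01, -7.31832412e-06]), 'contact_force': array([ 0.10522562, -0.05623333, -0.49858115]), 'ft_torque': array([-0.03625117,  0.01145404, -0.01455881]), 'grasp_force': 0.0, 'gripper_width': 0.9948261763695495} 0.0187
{'fx': 494.34428187501544, 'fy': 494.34428187501544, 'cx': 254.2970851223367, 'cy': 188.63285776476883, 'xyz': array([ 0.10556352, -0.09020632,  1.60026036]), 'attitude': array([ 0.81287781,  0.12055682, -0.08746482, -0.56306805])}
{'fx': 452.1389142727534, 'fy': 452.1389142727534, 'cx': 261.1164826316577, 'cy': 190.27351271401514, 'xyz': array([-0.07144751,  1.24596725,  0.71360706]), 'attitude': array([-0.19470812, -0.13636895,  0.53048027,  0.8136848 ])}
```

View pics/top0.png

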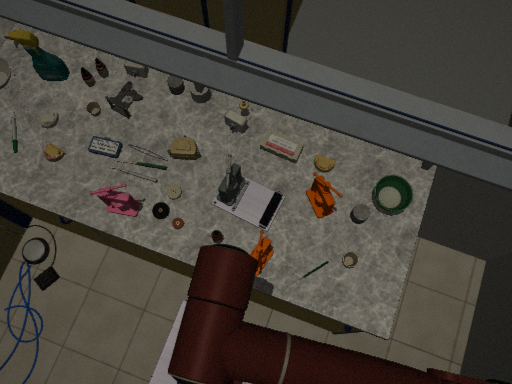

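View pics/side0.png

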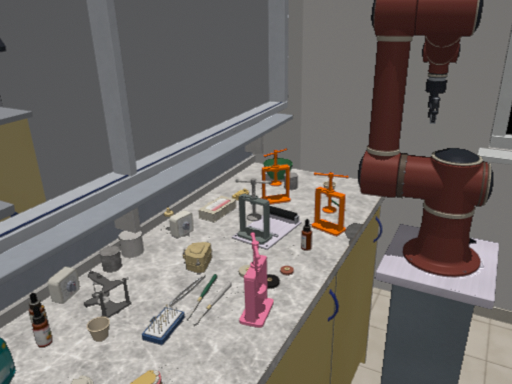

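Top view: the grey clamp stands at (232,185) on the white board (248,200), with the black roller at (270,208). Possible confusions are orange clamps at (320,195) and (262,252), a pink one at (122,200), and a dark grey object at (125,98). The one on the rest fits the description. Next I'll measure it and take a close crop.

Run:
```python
from h import *
f=dict(np.load("top.npz"));W=cloud(f);im=f["img"]
c=im[140:265,180:350];cv2.imwrite("pics/crop.png",cv2.resize(c,None,fx=4,fy=4,interpolation=cv2.INTER_CUBIC))
g=im.max(-1).astype(int);z=W[...,2]
box=np.zeros(z.shape,bool);box[165:235,205:290]=1
# roller: dark, z 0.02-0.055
m=box&(g<60)&(z>.02)&(z<.055)
for nm,m in(("roller",m),("board",box&(z>.003)&(z<.013)&(g>110))):
    P=W[m];print(nm,m.sum(),P.mean(0))
    r=cv2.minAreaRect((P[:,:2]*1000).astype(np.float32));print(r,np.round(cv2.boxPoints(r)))
m=box&(z>.17)&(z<.22);P=W[m];print("head",m.sum(),P.mean(0),np.median(P,0)); print(cv2.minAreaRect((P[:,:2]*1000).astype(np.float32)))
for a,b in((.06,.11),(.115,.14),(.14,.17)):
    m=box&(z>a)&(z<b);P=W[m];print(a,m.sum(),P.mean(0))
for u,v in((245,105),(235,118),(217,236),(262,252),(320,195),(175,192),(161,210),(178,223)): print(u,v,np.round(W[v,u],3))
print(np.nanmedian(W[...,2]))
# orange/dark bottle near
m=(z>.05)&(np.hypot(W[...,0]-np.nanmean(W[box][:,0]),W[...,1]-np.nanmean(W[box][:,1]))<.4)
n,l,s,cc=cv2.connectedComponentsWithStats(m.astype(np.uint8))
for i in range(1,n):
    if s[i,4]>15: print(s[i],np.round(np.nanmean(W[l==i],0),3),round(np.nanmax(z[l==i]),3))
```

```text
roller 397 [0.51529973 0.02536749 0.03864619]
((480.9804992675781, 74.7105712890625), (201.8788299560547, 196.65451049804688), 0.5778495073318481) [[379. 172.]
 [381. -25.]
 [583. -23.]
 [581. 174.]]
board 1047 [0.51782756 0.06041184 0.00770485]
((523.3434448242188, 81.76821899414062), (232.61309814453125, 286.4609680175781), 20.592737197875977) [[364. 175.]
 [465. -93.]
 [683. -11.]
 [582. 257.]]
head 90 [0.5027354  0.11521355 0.19919646] [0.52155552 0.13857025 0.19960074]
((463.744140625, 78.55570220947266), (232.89175415039062, 41.42512512207031), 46.65774154663086)
0.06 157 [0.49472535 0.13429451 0.08312796]
0.115 68 [0.52108829 0.1437392  0.13346999]
0.14 164 [0.53691318 0.14433093 0.14421096]
245 105 [0.822 0.201 0.065]
235 118 [0.762 0.215 0.069]
217 236 [0.362 0.12  0.077]
262 252 [ 0.355 -0.032  0.134]
320 195 [ 0.605 -0.14   0.07 ]
175 192 [0.463 0.316 0.013]
161 210 [0.39  0.336 0.009]
178 223 [0.369 0.266 0.007]
-0.001816162681023581
[ 192   63  175   78 5453] [0.846 0.079 0.177] 0.219
[224 109  23  19 236] [0.764 0.215 0.066] 0.078
[170 137  26  18 235] [0.612 0.343 0.053] 0.062
[218 154  23  47 481] [0.533 0.143 0.138] 0.21
[312 172  31  41 518] [ 0.599 -0.147  0.13 ] 0.202
[112 184  15   5  38] [0.381 0.433 0.193] 0.206
[117 191  19  17 185] [0.367 0.424 0.114] 0.143
[353 204  17  17 203] [ 0.605 -0.282  0.055] 0.064
[212 230  10  10  85] [0.367 0.124 0.071] 0.102
[ 187  230   85   83 4062] [ 0.202 -0.006  0.665] 0.725
```

View pics/crop.png

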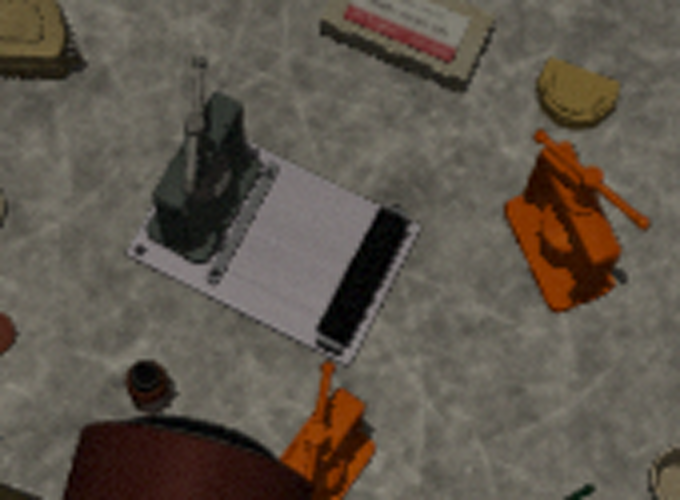

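The crop confirms the grey clamp on the white board at crop (205,170), with the toe strip at (243,225) and the roller at (362,278). An orange look-alike stands at (335,430), near the roller's end.

```bash
cat >> h.py <<'E'
def ray(f,u,v,z):
    A=q2R(f["attitude"]);d=A@np.array([(u-f["cx"])/f["fx"],-(v-f["cy"])/f["fy"],-1]);o=np.array(f["xyz"])
    return o+d*(z-o[2])/d[2]
E
python3 - <<'E'
from h import *
f=dict(np.load("top.npz"));W=cloud(f);z=W[...,2];im=f["img"]
def c(x,y,h): return ray(f,180+(x+.5)/4-.5,140+(y+.5)/4-.5,h)
for n,x,y,h in(("b1",420,225,.008),("b2",350,362,.008),("b3",132,252,.008),("b4",258,145,.008),("r1",397,212,.04),("r2",330,338,.04),("t1",272,172,.014),("t2",215,275,.014),("hand",198,63,.189),("hub",192,133,.197)): print(n,np.round(c(x,y,h),4))
g=im.max(-1)
m=((g<45)).astype(np.uint8);m[:,:255]=0;m[:190]=0;m[230:]=0;m[:,285:]=0
n,l,s,cc=cv2.connectedComponentsWithStats(m)
i=1+np.argmax(s[1:,4]);v,u=np.nonzero(l==i);P=np.array([ray(f,a,b,.038) for a,b in zip(u,v)])
r=cv2.minAreaRect((P[:,:2]*1000).astype(np.float32));print("roller",s[i],r,P.mean(0))
m=z>.181;m[:150]=0;m[205:]=0;m[:,:215]=0;m[:,245:]=0
P=W[m];print("head",m.sum(),np.nanmean(P,0));print(np.round(P[np.argsort(P[:,1])][::4],3)); print(cv2.minAreaRect((P[:,:2]*1000).astype(np.float32)))
f2=dict(np.load("side.npz"));W2=cloud(f2);x,y=.51,.14
m=(W2[...,2]>.178)&(W2[...,2]<.2)&(np.hypot(W2[...,0]-x,W2[...,1]-y)<.09)
P=W2[m];print("side head",m.sum(),np.nanmean(P,0));print(cv2.minAreaRect((P[:,:2]*1000).astype(np.float32)))
print(np.round(P[np.argsort(P[:,1])][::6],3))
E
```

```text
b1 [ 0.5808 -0.0319  0.008 ]
b2 [ 0.4499 -0.0172  0.008 ]
b3 [0.4739 0.1853 0.008 ]
b4 [0.599  0.1205 0.008 ]
r1 [ 0.575  -0.0117  0.04  ]
r2 [0.4559 0.0032 0.04  ]
t1 [0.5789 0.1001 0.014 ]
t2 [0.4783 0.1125 0.014 ]
hand [0.5884 0.1628 0.189 ]
hub [0.5318 0.1452 0.197 ]
roller [260 192  22  35 304] ((515.548095703125, -4.406961441040039), (28.645774841308594, 119.1173095703125), 83.09070587158203) [ 0.51447471 -0.00419377  0.038     ]
head 105 [0.53829744 0.14529289 0.20033321]
[[0.49  0.127 0.202]
 [0.487 0.129 0.198]
 [0.502 0.132 0.199]
 [0.497 0.133 0.204]
 [0.509 0.135 0.194]
 [0.52  0.136 0.2  ]
 [0.539 0.137 0.202]
 [0.509 0.138 0.2  ]
 [0.529 0.139 0.201]
 [0.514 0.14  0.203]
 [0.535 0.142 0.2  ]
 [0.537 0.143 0.202]
 [0.533 0.144 0.204]
 [0.535 0.145 0.206]
 [0.532 0.147 0.201]
 [0.551 0.148 0.196]
 [0.563 0.15  0.198]
 [0.549 0.151 0.199]
 [0.567 0.151 0.197]
 [0.537 0.152 0.201]
 [0.563 0.153 0.196]
 [0.559 0.155 0.196]
 [0.587 0.156 0.201]
 [0.583 0.157 0.202]
 [0.569 0.159 0.191]
 [0.589 0.16  0.201]
 [0.586 0.165 0.197]]
((538.087646484375, 144.5856475830078), (107.17610931396484, 15.179652214050293), 19.029632568359375)
side head 111 [0.53427083 0.14938741 0.1944899 ]
((534.9360961914062, 150.62550354003906), (108.62882232666016, 15.24004077911377), 14.155814170837402)
[[0.484 0.132 0.197]
 [0.495 0.136 0.193]
 [0.498 0.138 0.197]
 [0.504 0.139 0.193]
 [0.519 0.141 0.194]
 [0.512 0.143 0.199]
 [0.531 0.144 0.193]
 [0.523 0.147 0.196]
 [0.529 0.149 0.198]
 [0.539 0.151 0.181]
 [0.558 0.152 0.198]
 [0.551 0.153 0.193]
 [0.547 0.154 0.197]
 [0.54  0.155 0.189]
 [0.536 0.156 0.197]
 [0.565 0.158 0.192]
 [0.589 0.159 0.198]
 [0.56  0.162 0.198]
 [0.582 0.164 0.192]]
```

```bash
python3 -m jog '[0,0,-0.6,0,0,0.06, 0.3,0,-0.9,0,0,0.114, 0.6,-0.3,-0.9,0,0,0.114, 0.6,-0.6,-0.9,0,0,0.114]' 40; python3 -c "
from h import *
s=manip.state();print(s['joint_pos'],s['tool_pos'],s['tool_rot'],s['time'])"
```

```text
time: 0.6
tool_pos: [0.1933, -0.5336, 0.3213]
tool_rot: [-0.0, 0.998, -0.058, 0.0]
contact_force: [-1.0, 0.1, 1.2]
gripper_width: 0.469
grasp_force: 0.0
[-1.35457011e+00 -1.21487456e-01  1.63469537e+00  4.03962314e-04
  1.62850626e+00  3.33215135e-01] [ 0.19330437 -0.53364204  0.32131964] [-1.13183384e-04  9.98290345e-01 -5.84494860e-02  1.77601310e-04] 0.6
```

```bash
python3 -m jog '[0.4,-0.4,0,0,0,0, 0.8,-0.8,0,0,0,0, 1,-1,0,0,0,0]'; python3 -m jog '[0.4,-0.4,0,0,0,0, 0.8,-0.8,0,0,0,0, 1,-1,0,0,0,0]';python3 -m jog '[0.2,-0.5,0,0,0,0, 0.5,-1,0,0,0,0, 0.5,-1,0,0,0,0]';python3 -m jog '[0,-0.3,0,0.06,0,0, 0,-0.6,0,0.12,0,0, 0,-0.8,0,0.18,0,0, 0,-1,0,0.24,0,0, 0,-1,0,0.3,0,0,  0,-1,0,0.35,0,0, 0,-1,0,0.35,0,0]'; python3 -c "
from h import *
s=manip.state();print(s['joint_pos'],s['tool_pos'],s['tool_rot'],s['time'])"
```

```text
time: 0.98
tool_pos: [0.3046, -0.4455, 0.3209]
tool_rot: [-0.0, 0.998, -0.059, 0.0]
contact_force: [-0.0, -0.8, 0.3]
gripper_width: 0.468
grasp_force: 0.0
time: 1.35
tool_pos: [0.4159, -0.358, 0.3208]
tool_rot: [-0.0, 0.998, -0.058, -0.0]
contact_force: [-0.9, -1.4, 0.0]
gripper_width: 0.47
grasp_force: 0.0
time: 1.72
tool_pos: [0.4773, -0.2637, 0.3208]
tool_rot: [-0.001, 0.998, -0.057, -0.0]
contact_force: [0.3, 0.2, 0.6]
gripper_width: 0.472
grasp_force: 0.0
time: 2.6
tool_pos: [0.4867, -0.1686, 0.318]
tool_rot: [-0.523, 0.85, -0.054, 0.03]
contact_force: [-0.1, 1.2, 0.3]
gripper_width: 0.472
grasp_force: 0.0
[-0.85907866  0.08508998  1.69212676  0.86201308  2.08960671  0.99033705] [ 0.4867216  -0.16857647  0.31795486] [-0.52278325  0.85026012 -0.05359496  0.02971499] 2.6
```

```bash
cat > ik.py <<'E'
from h import *
from scipy.optimize import least_squares
S=[([-1.45101543,.0533400644,1.61431904,0,1.47600338,-.118973586],[.14774413,-.60663268,.23005848],[-.00103,.99288,.11909,0]),
([-1.35457,-.1214875,1.6346954,.0004,1.6285,.3332151],[.1933,-.53364,.32132],[-.0001,.99829,-.05845,.0002]),
([-.85907866,.08508998,1.69212676,.86201308,2.08960671,.99033705],[.4867216,-.16857647,.31795486],[-.52278,.85026,-.05359,.02971])]
def fk(q,L):
    r=lambda a,t:R.from_euler(a,t).as_matrix()
    A=r('z',q[0])@r('y',q[1]);p=A@[L[1],0,L[2]]+[0,0,L[0]]+r('z',q[0])@[L[5],0,0]
    A=A@r('y',q[2]);p=p+A@[L[6],0,L[3]];A=A@r('z',q[3])@r('y',q[4])@r('z',q[5])
    return p+A@[0,0,L[4]],A
for q,p,t in S: print(np.round(fk(q,[0]*7)[1].T@q2R(t),2).tolist())
f=least_squares(lambda L:np.concatenate([[x for q,p,t in S for x in fk(q,L)[0]-p],1e-3*np.array(L)[[1,5,6]]]),[.3,0,.4,.4,.2,0,0])
L=f.x;print(np.round(L,3),abs(f.fun).max())
H=[-3.01,-1.01,.06,-1.02,.09,-3.14];U=[3.01,2.22,2.58,4.17,2.62,3.14]
T0=fk(S[0][0],L)[1].T@q2R(S[0][2])
d=np.array([-.12,-.9928,0]);o=np.array([.5335,.143,0])
q=np.array(S[2][0])
for th in np.arange(0,1.5,.2).tolist()+[1.4]:
    c,s=np.cos(th),np.sin(th)
    for back in (0,.08):
        h=-.030+.030*c-(.165+back)*s;z=.008+.030*s+(.165+back)*c
        p=o-d*h+[0,0,z];tz=d*(-s)+np.array([0,0,-c]);ty=d*c+np.array([0,0,-s]);M=np.c_[np.cross(ty,tz),ty,tz]
        g=least_squares(lambda q:np.r_[fk(q,L)[0]-p,.3*R.from_matrix(M.T@fk(q,L)[1]@T0).as_rotvec()],np.clip(q,np.array(H)+.01,np.array(U)-.01),bounds=(H,U))
        if back==0:q=g.x
        print(round(th,2),back,np.round(p,3),np.round(g.x,2),"err",abs(g.fun).max().round(4))
E
python3 ik.py
```

```text
[[-0.0, -1.0, -0.0], [1.0, -0.0, -0.0], [0.0, -0.0, 1.0]]
[[-0.0, -1.0, -0.0], [1.0, -0.0, 0.0], [-0.0, -0.0, 1.0]]
[[0.0, -1.0, -0.0], [1.0, 0.0, -0.0], [0.0, -0.0, 1.0]]
[ 0.241 -0.587 -0.371  1.225  0.392 -0.074 -0.843] 0.07366313817419802
0.0 0 [0.534 0.143 0.173] [0.26 0.13 1.61 0.   1.55 1.95] err 0.0396
0.0 0.08 [0.534 0.143 0.253] [0.26 0.01 1.61 0.   1.6  1.95] err 0.0216
0.2 0 [0.529 0.11  0.176] [0.08 0.12 1.61 0.18 1.56 1.73] err 0.0548
0.2 0.08 [0.528 0.094 0.254] [0.04 0.01 1.61 0.18 1.62 1.72] err 0.0373
0.4 0 [0.526 0.077 0.172] [-0.11  0.16  1.61  0.35  1.6   1.5 ] err 0.0656
0.4 0.08 [0.522 0.046 0.245] [-0.18  0.05  1.61  0.36  1.67  1.48] err 0.0482
0.6 0 [0.522 0.045 0.161] [-0.29  0.23  1.61  0.52  1.66  1.28] err 0.0706
0.6 0.08 [0.516 0.    0.227] [-0.38  0.14  1.61  0.52  1.73  1.26] err 0.0526
0.8 0 [0.518 0.016 0.144] [-0.44  0.33  1.61  0.65  1.74  1.08] err 0.0693
0.8 0.08 [ 0.511 -0.041  0.2  ] [-0.54  0.26  1.61  0.64  1.8   1.06] err 0.0505
1.0 0 [ 0.515 -0.009  0.122] [-0.56  0.46  1.61  0.77  1.81  0.91] err 0.0623
1.0 0.08 [ 0.507 -0.075  0.166] [-0.67  0.39  1.61  0.75  1.87  0.89] err 0.0426
1.2 0 [ 0.513 -0.029  0.096] [-0.64  0.59  1.61  0.86  1.88  0.77] err 0.0512
1.2 0.08 [ 0.504 -0.103  0.125] [-0.76  0.54  1.61  0.83  1.93  0.75] err 0.0304
1.4 0 [ 0.511 -0.043  0.066] [-0.7   0.73  1.61  0.95  1.95  0.65] err 0.0372
1.4 0.08 [ 0.502 -0.121  0.079] [-0.82  0.7   1.61  0.91  1.98  0.64] err 0.0154
1.4 0 [ 0.511 -0.043  0.066] [-0.7   0.73  1.61  0.95  1.95  0.65] err 0.0372
1.4 0.08 [ 0.502 -0.121  0.079] [-0.82  0.7   1.61  0.91  1.98  0.64] err 0.0154
```

```bash
sed -i "s/r('z',q\[0\])@\[L\[5\],0,0\]/r('z',q[0])@[0,L[5],0]/; s/A@\[L\[6\],0,L\[3\]\]/A@[L[6],0,L[3]]/; s/1e-3\*np.array(L)\[\[1,5,6\]\]/1e-2*np.array(L)[[1,6]]/" ik.py; python3 ik.py | tail -n +4
```

```text
[ 0.238 -0.002  0.421  0.611  0.28   0.074  0.09 ] 0.0009026964706731069
0.0 0 [0.534 0.143 0.173] [ 0.13 -0.08  1.84  0.    1.38  1.82] err 0.0
0.0 0.08 [0.534 0.143 0.253] [ 0.13 -0.13  1.76  0.    1.52  1.82] err 0.0
0.2 0 [0.529 0.11  0.176] [-0.04 -0.15  1.91  0.2   1.37  1.61] err 0.0
0.2 0.08 [0.528 0.094 0.254] [-0.07 -0.21  1.83  0.2   1.51  1.61] err 0.0
0.4 0 [0.526 0.077 0.172] [-0.21 -0.16  1.95  0.4   1.4   1.4 ] err 0.0
0.4 0.08 [0.522 0.046 0.245] [-0.27 -0.22  1.88  0.4   1.54  1.4 ] err 0.0
0.6 0 [0.522 0.045 0.161] [-0.36 -0.11  1.98  0.58  1.46  1.21] err 0.0
0.6 0.08 [0.516 0.    0.227] [-0.45 -0.16  1.91  0.56  1.61  1.2 ] err 0.0
0.8 0 [0.518 0.016 0.144] [-0.5  -0.01  1.98  0.73  1.54  1.03] err 0.0
0.8 0.08 [ 0.511 -0.041  0.2  ] [-0.59 -0.05  1.91  0.7   1.68  1.03] err 0.0
1.0 0 [ 0.515 -0.009  0.122] [-0.6   0.13  1.96  0.85  1.64  0.88] err 0.0
1.0 0.08 [ 0.507 -0.075  0.166] [-0.7   0.12  1.89  0.8   1.76  0.88] err 0.0
1.2 0 [ 0.513 -0.029  0.096] [-0.67  0.31  1.92  0.94  1.74  0.76] err 0.0
1.2 0.08 [ 0.504 -0.103  0.125] [-0.78  0.32  1.84  0.87  1.85  0.76] err 0.0
1.4 0 [ 0.511 -0.043  0.066] [-0.72  0.5   1.86  1.01  1.84  0.65] err 0.0
1.4 0.08 [ 0.502 -0.121  0.079] [-0.82  0.53  1.77  0.94  1.94  0.66] err 0.0
1.4 0 [ 0.511 -0.043  0.066] [-0.72  0.5   1.86  1.01  1.84  0.65] err 0.0
1.4 0.08 [ 0.502 -0.121  0.079] [-0.82  0.53  1.77  0.94  1.94  0.66] err 0.0
```

```bash
python3 -m jog '[0,0,0,-0.06,0,0, 0,0,0,-0.12,0,0, 0,0,0,-0.18,0,0, 0,0,0,-0.24,0,0, 0,0,0,-0.3,0,0, 0,0,0,-0.35,0,0, 0,0,0,-0.35,0,0]'; python3 -m jog '[0,-0.5,0,0,0,0, 0,-1,0,0,0,0, 0,-1,0,0,0,0]'; python3 -m jog '[0,-0.5,0,0,0,0, 0,-1,0,0,0,0, 0,-1,0,0,0,0]'; python3 -m jog '[0,-0.5,0,0,0,0, 0.05,-0.75,0,0,0,0, 0.1,-0.75,0,0,0,0, 0.1,-0.75,0,0,0,0, 0.1,-0.75,0,0,0,0]'
python3 - <<'E'
from h import *
f=dict(np.load("top.npz"));W=cloud(f).reshape(-1,3)
a=np.array([.511,-.043,.066]);b=np.array([.472,-.365,.125]);u=(b-a)/np.linalg.norm(b-a)
k=(W[:,2]>.015)&(W[:,2]<.25);P=W[k]-a;t=P@u;r=np.linalg.norm(P-np.outer(t,u),axis=1)
w=W[k]
for lo in np.arange(.06,.36,.04):
    m=(t>lo)&(t<lo+.04);j=np.argmin(np.where(m,r,9));print(round(lo,2),r[j].round(3),w[j].round(3))
s=manip.state();fr=manip.grab_frame("wrist");print(s['tool_pos'],s['tool_rot']);np.savez("wr.npz",**fr,tp=s['tool_pos'],tr=s['tool_rot'])
print(fr["T_tool_cam"],fr["fx"],fr["cx"],fr["cy"]);cv2.imwrite("pics/w0.png",fr["img"])
E
```

```text
time: 3.48
tool_pos: [0.4883, -0.1657, 0.3241]
tool_rot: [0.001, 0.998, -0.057, 0.002]
contact_force: [-0.2, 0.9, 0.2]
gripper_width: 0.474
grasp_force: 0.0
time: 3.85
tool_pos: [0.4999, -0.0666, 0.3221]
tool_rot: [-0.0, 0.998, -0.058, 0.001]
contact_force: [-0.8, -1.0, -0.6]
gripper_width: 0.467
grasp_force: 0.0
time: 4.22
tool_pos: [0.5119, 0.032, 0.3217]
tool_rot: [-0.0, 0.998, -0.058, 0.0]
contact_force: [0.3, 0.2, -0.0]
gripper_width: 0.472
grasp_force: 0.0
time: 4.85
tool_pos: [0.5306, 0.1029, 0.3214]
tool_rot: [0.0, 0.998, -0.061, -0.0]
contact_force: [0.1, 0.3, -0.0]
gripper_width: 0.467
grasp_force: 0.0
0.06 0.082 [ 0.583 -0.136  0.081]
0.1 0.065 [ 0.561 -0.172  0.093]
0.14 0.081 [ 0.574 -0.188  0.107]
0.18 0.107 [ 0.581 -0.268  0.06 ]
0.22 0.068 [ 0.472 -0.289  0.043]
0.26 0.07 [ 0.467 -0.313  0.046]
0.3 0.172 [ 0.637 -0.366  0.069]
0.34 0.201 [ 0.661 -0.409  0.069]
[0.53056701 0.10292471 0.32136012] [ 1.58349995e-04  9.98156317e-01 -6.06954872e-02 -1.75993077e-05]
[[-8.67822359e-04  9.54217601e-01  2.99112046e-01  7.58544275e-02]
 [ 9.99998682e-01  1.23863256e-03 -1.05012077e-03 -6.75252364e-04]
 [-1.37253364e-03  2.99110740e-01 -9.54217418e-01 -1.42272614e-01]
 [ 0.00000000e+00  0.00000000e+00  0.00000000e+00  1.00000000e+00]] 297.3186396354542 254.07869466182677 191.86382122172657
```

View pics/w0.png

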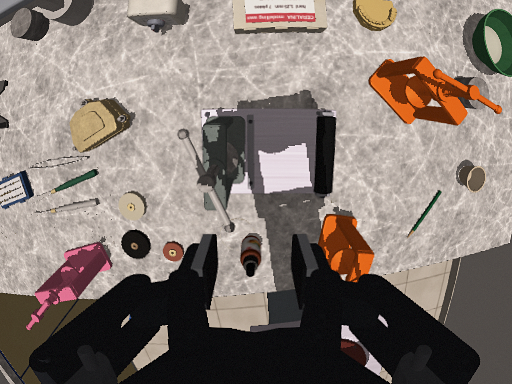

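The wrist view shows the hub at (207,180) with the T-bar from (183,133) to (230,228). The toe strip is at (250,150), the roller at (325,155), and the bottle at (251,255). The camera sits on the tool's +x side, towards the orange clamp at (430,90), so I'll check clearance for both yaw choices.

```bash
cat >> h.py <<'E'
def wray(f,tp,tr,u,v,z):
    x,y=(u-f["cx"])/f["fx"],(v-f["cy"])/f["fx"];r=np.hypot(x,y);k=np.sin(r)/r
    c=np.array([x*k,-y*k,-np.cos(r)]);A=q2R(tr);T=f["T_tool_cam"]
    o=A@T[:3,3]+tp;d=A@T[:3,:3]@c
    return o+d*(z-o[2])/d[2]
E
python3 - <<'E'
from h import *
f=dict(np.load("wr.npz"))
for n,u,v,z in(("hub",207,180,.205),("tb1",183,133,.197),("tb2",230,228,.197),("toe1",250,116,.014),("toe2",250,190,.014),("rollN",325,118,.045),("rollF",324,191,.045),("or2",378,100,.1),("or1a",325,215,.1),("or1b",345,275,.1)): print(n,wray(f,f["tp"],f["tr"],u,v,z).round(4))
t=dict(np.load("top.npz"));W=cloud(t)
m=(abs(W[...,0]-.47)<.015)&(abs(W[...,1]+.3)<.02)&(W[...,2]>.015);v,u=np.nonzero(m);print(len(u),u[:5],v[:5],W[m][:,2])
P=W[(W[...,2]>.015)&(W[...,2]<.25)]
d=np.array([-.12,-.9928,0])
for th in(1.0,1.2,1.4):
  c,s=np.cos(th),np.sin(th)
  for back in(0,.06):
    h=-.030+.030*c-(.165+back)*s;z=.008+.030*s+(.165+back)*c
    p=np.array([.5335,.143,0])-d*h+[0,0,z];tz=d*(-s)+np.array([0,0,-c]);tx=np.array([.9928,-.12,0])
    for sg in(1,-1):
        k=p-.14*tz+sg*.076*tx;r=np.linalg.norm(P-k,axis=1);print(th,back,sg,k.round(3),r.min().round(3),P[r.argmin()].round(3))
E
```

```text
hub [0.5419 0.145  0.205 ]
tb1 [0.5867 0.1617 0.197 ]
tb2 [0.4889 0.1323 0.197 ]
toe1 [0.5849 0.1024 0.014 ]
toe2 [0.4698 0.1169 0.014 ]
rollN [ 0.5725 -0.0038  0.045 ]
rollF [0.4641 0.0053 0.045 ]
or2 [ 0.5953 -0.0641  0.1   ]
or1a [0.4487 0.0172 0.1   ]
or1b [ 0.3462 -0.0117  0.1   ]
62 [348 349 350 351 352] [251 251 251 251 251] [0.0388958  0.03752292 0.04252748 0.03968171 0.03452809 0.03919725
 0.04062591 0.03586327 0.03099514 0.04196223 0.03618845 0.03713712
 0.03491957 0.03109626 0.03860801 0.0368971  0.03603049 0.02674133
 0.03629446 0.03107518 0.0381924  0.03876751 0.0282659  0.01839334
 0.02064373 0.02494585 0.0221377  0.02649061 0.02278981 0.02826097
 0.03754531 0.04016693 0.03984494 0.02213576 0.01547343 0.02026307
 0.02647577 0.02698747 0.03410923 0.03308088 0.04558595 0.02328184
 0.02790047 0.02689465 0.03827236 0.03814071 0.0179762  0.02330493
 0.02605082 0.02763301 0.03847077 0.03885653 0.02067375 0.02908698
 0.03191829 0.04083534 0.04064458 0.01730969 0.01987352 0.02979669
 0.0308371  0.04461828]
1.0 0 1 [ 0.577 -0.135  0.198] 0.023 [ 0.598 -0.143  0.202]
1.0 0 -1 [ 0.426 -0.116  0.198] 0.101 [ 0.389 -0.041  0.141]
1.0 0.06 1 [ 0.57  -0.185  0.23 ] 0.04 [ 0.587 -0.194  0.195]
1.0 0.06 -1 [ 0.42  -0.166  0.23 ] 0.157 [ 0.401 -0.016  0.19 ]
1.2 0 1 [ 0.573 -0.167  0.146] 0.008 [ 0.576 -0.166  0.139]
1.2 0 -1 [ 0.422 -0.149  0.146] 0.108 [ 0.396 -0.045  0.131]
1.2 0.06 1 [ 0.566 -0.223  0.168] 0.039 [ 0.586 -0.196  0.188]
1.2 0.06 -1 [ 0.415 -0.205  0.168] 0.148 [ 0.44  -0.276  0.041]
1.4 0 1 [ 0.57  -0.189  0.089] 0.004 [ 0.571 -0.186  0.087]
1.4 0 -1 [ 0.419 -0.171  0.089] 0.092 [ 0.4   -0.222  0.016]
1.4 0.06 1 [ 0.563 -0.248  0.1  ] 0.048 [ 0.581 -0.268  0.06 ]
1.4 0.06 -1 [ 0.412 -0.23   0.1  ] 0.079 [ 0.44  -0.276  0.041]
```

Clearance decides it: I'll flip the yaw 180° so the camera sits on the open side, since unflipped it would hit the orange clamp.

```bash
python3 -m jog '[0,0,0,0,0,-0.06, 0,0,0,0,0,-0.12, 0,0,0,0,0,-0.18, 0,0,0,0,0,-0.24, 0,0,0,0,0,-0.3, 0,0,0,0,0,-0.36, 0,0,0,0,0,-0.42, 0,0,0,0,0,-0.47]'; python3 -m jog '[0,0,0,0,0,-0.06, 0,0,0,0,0,-0.12, 0,0,0,0,0,-0.18, 0,0,0,0,0,-0.24, 0,0,0,0,0,-0.3, 0,0,0,0,0,-0.36, 0,0,0,0,0,-0.42, 0,0,0,0,0,-0.47]';  python3 -m jog '[0,0,0,0,0,-0.06, 0,0,0,0,0,-0.06, 0,0,0,0,0,-0.06]'; python3 -m jog '[0,0.42,0,0,0,0, 0,0.42,0.5,0,0,0, 0,0.42,0.86,0,0,0, 0,0.42,0.86,0,0,0, 0,0.42,0.86,0,0,0]'
python3 - <<'E'
from h import *
s=manip.state();fr=manip.grab_frame("wrist");print(s['joint_pos'],s['tool_pos'],s['tool_rot']);np.savez("wr2.npz",**fr,tp=s['tool_pos'],tr=s['tool_rot'])
cv2.imwrite("pics/w1.png",fr["img"])
E
```

```text
time: 5.9
tool_pos: [0.5303, 0.1038, 0.3214]
tool_rot: [0.0, 0.777, 0.63, 0.0]
contact_force: [0.4, 0.2, -1.0]
gripper_width: 0.47
grasp_force: 0.0
time: 6.9
tool_pos: [0.5303, 0.1038, 0.3214]
tool_rot: [0.0, 0.151, 0.989, -0.0]
contact_force: [0.3, -0.3, -0.6]
gripper_width: 0.47
grasp_force: 0.0
time: 7.28
tool_pos: [0.5304, 0.1041, 0.3214]
tool_rot: [0.0, 0.061, 0.998, -0.0]
contact_force: [0.2, 0.1, 0.3]
gripper_width: 0.468
grasp_force: 0.0
time: 7.9
tool_pos: [0.5362, 0.1462, 0.2371]
tool_rot: [0.001, 0.06, 0.998, 0.0]
contact_force: [0.8, 0.5, 0.1]
gripper_width: 0.466
grasp_force: 0.0
[ 1.32222510e-01 -1.17411640e-01  1.76934730e+00 -1.12888134e-05
  1.48732287e+00 -1.31827593e+00] [0.5362499  0.14617062 0.23714732] [1.14660779e-03 6.01121792e-02 9.98190946e-01 2.17605402e-04]
```

View pics/w1.png

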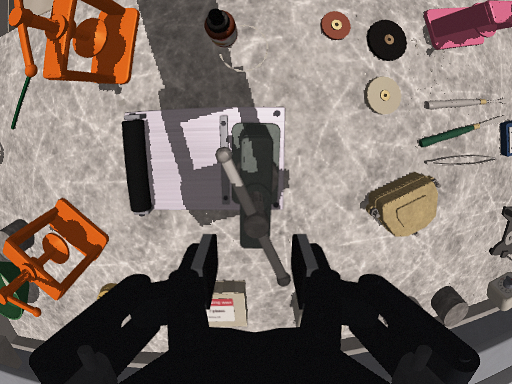

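The hub is near (256,222), on the midline between the fingers at about (206,265) and (302,265), so the straddle is centred. I'll check its position along tool x.

Run:
```python
from h import *
f=dict(np.load("wr2.npz"))
for n,u,v,z in(("hub",256,222,.205),("tb1",223,155,.197),("tb2",284,280,.197),("roll1",133,120,.045),("roll2",139,210,.045),("toe1",223,117,.014),("toe2",223,202,.014)):
    w=wray(f,f["tp"],f["tr"],u,v,z);print(n,w.round(4),(q2R(f["tr"]).T@(w-f["tp"])).round(4))
```

```text
hub [0.5342 0.148  0.205 ] [0.0023 0.0016 0.0321]
tb1 [0.4903 0.1326 0.197 ] [ 0.0441 -0.019   0.04  ]
tb2 [0.5868 0.1626 0.197 ] [-0.0481  0.0223  0.0403]
roll1 [0.459  0.0121 0.045 ] [ 0.0611 -0.1425  0.1919]
roll2 [ 0.5708 -0.005   0.045 ] [-0.052  -0.146   0.1922]
toe1 [0.4743 0.1157 0.014 ] [ 0.0583 -0.0378  0.223 ]
toe2 [0.5831 0.0997 0.014 ] [-0.0515 -0.0406  0.2232]
```

```bash
python3 -m jog '[-0.02,0.02,0.1,0,0,0, 0.01,0.02,0.25,0,0,0, 0.02,0.02,0.4,0,0,0, 0.02,0.02,0.55,0,0,0, 0.02,0.02,0.63,0,0,0, 0.02,0.02,0.63,0,0,0]' 40; python3 -m jog '[0,0,0,0,0,0, 0,0,0,0,0,0, 0,0,0,0,0,0, 0,0,0,0,0,0]' 28; python3 -m jog '[0,-0.033,-0.005,-0.00625,0,0, 0,-0.065,-0.01,-0.0125,0,0, 0,-0.098,-0.015,-0.01875,0,0, 0,-0.131,-0.018,-0.025,0,0, 0,-0.131,-0.018,-0.025,0,0]'
```

```text
time: 8.7
tool_pos: [0.5332, 0.1483, 0.1712]
tool_rot: [-0.001, 0.06, 0.998, -0.0]
contact_force: [-0.4, -0.3, -0.1]
gripper_width: 0.466
grasp_force: 0.0
time: 9.2
tool_pos: [0.5338, 0.1484, 0.1726]
tool_rot: [0.0, 0.06, 0.998, 0.0]
contact_force: [-0.1, -0.4, -0.4]
gripper_width: 0.327
grasp_force: 0.0
time: 9.82
tool_pos: [0.5321, 0.1348, 0.1741]
tool_rot: [0.002, 0.06, 0.997, 0.039]
contact_force: [0.3, 0.5, -1.5]
gripper_width: 0.326
grasp_force: 0.4
```

```bash
python3 -m jog '[0,-0.033,-0.005,-0.00625,0,0, 0,-0.065,-0.01,-0.0125,0,0, 0,-0.098,-0.015,-0.01875,0,0, 0,-0.131,-0.018,-0.025,0,0, 0,-0.163,-0.021,-0.03125,0,0, 0,-0.196,-0.024,-0.0375,0,0, 0,-0.229,-0.026,-0.04375,0,0, 0,-0.262,-0.027,-0.05,0,0]'
python3 - <<'E'
from h import *
f=manip.grab_frame("side");c=f["img"][150:260,200:360];cv2.imwrite("pics/s1.png",cv2.resize(c,None,fx=4,fy=4,interpolation=cv2.INTER_CUBIC))
E
```

```text
time: 10.82
tool_pos: [0.529, 0.109, 0.1747]
tool_rot: [0.007, 0.059, 0.991, 0.118]
contact_force: [-0.4, -0.4, 0.1]
gripper_width: 0.33
grasp_force: 0.3
```

View pics/s1.png

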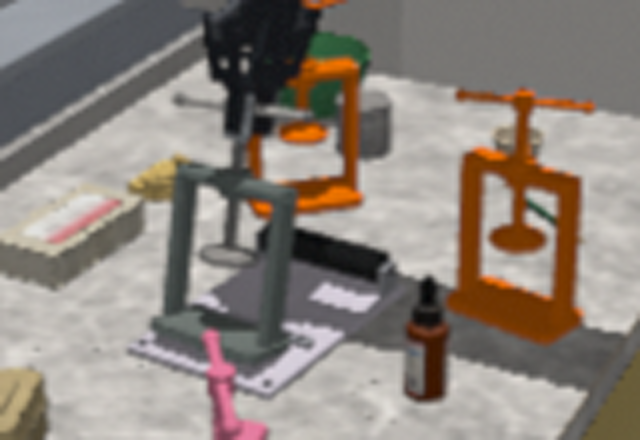

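The fingers straddle the head at (240,115), the clamp is tilting (yoke top at 235,175) and its foot is at the strip (220,340). I'll continue through the balance point.

```bash
python3 -m jog '[0,-0.033,-0.005,-0.00625,0,0, 0,-0.065,-0.01,-0.0125,0,0, 0,-0.098,-0.015,-0.01875,0,0, 0,-0.131,-0.018,-0.025,0,0, 0,-0.163,-0.021,-0.03125,0,0, 0,-0.196,-0.024,-0.0375,0,0, 0,-0.229,-0.026,-0.04375,0,0, 0,-0.262,-0.027,-0.05,0,0]';python3 -m jog '[0,-0.033,-0.005,-0.00625,0,0, 0,-0.065,-0.01,-0.0125,0,0, 0,-0.098,-0.015,-0.01875,0,0, 0,-0.131,-0.018,-0.025,0,0, 0,-0.163,-0.021,-0.03125,0,0, 0,-0.196,-0.024,-0.0375,0,0, 0,-0.229,-0.026,-0.04375,0,0, 0,-0.262,-0.027,-0.05,0,0]'
python3 - <<'E'
from h import *
f=manip.grab_frame("side");c=f["img"][150:260,200:360];cv2.imwrite("pics/s2.png",cv2.resize(c,None,fx=4,fy=4,interpolation=cv2.INTER_CUBIC))
E
```

```text
time: 11.88
tool_pos: [0.5259, 0.0831, 0.1712]
tool_rot: [0.012, 0.058, 0.979, 0.195]
contact_force: [-0.9, 0.9, -1.0]
gripper_width: 0.327
grasp_force: 0.1
time: 12.88
tool_pos: [0.5229, 0.058, 0.1636]
tool_rot: [0.016, 0.057, 0.961, 0.272]
contact_force: [1.0, -0.9, 0.7]
gripper_width: 0.33
grasp_force: 0.1
```

View pics/s2.png

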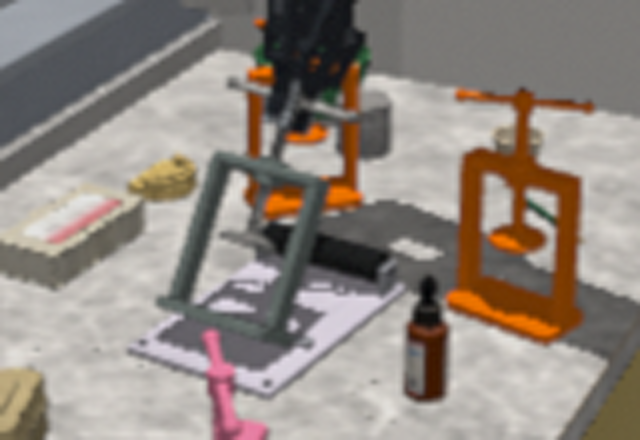

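The clamp is tilted about 0.55 rad, the head at (290,110) is held between the fingers, and the foot is still at the toe strip (225,320).

```bash
python3 -m jog '[0,-0.033,-0.005,-0.00625,0,0, 0,-0.065,-0.01,-0.0125,0,0, 0,-0.098,-0.015,-0.01875,0,0, 0,-0.131,-0.018,-0.025,0,0, 0,-0.163,-0.021,-0.03125,0,0, 0,-0.196,-0.024,-0.0375,0,0, 0,-0.229,-0.026,-0.04375,0,0, 0,-0.262,-0.027,-0.05,0,0]';python3 -m jog '[0,-0.033,-0.005,-0.00625,0,0, 0,-0.065,-0.01,-0.0125,0,0, 0,-0.098,-0.015,-0.01875,0,0, 0,-0.131,-0.018,-0.025,0,0, 0,-0.163,-0.021,-0.03125,0,0, 0,-0.196,-0.024,-0.0375,0,0, 0,-0.229,-0.026,-0.04375,0,0, 0,-0.262,-0.027,-0.05,0,0]'; python3 -m jog '[0,-0.033,-0.005,-0.00625,0,0, 0,-0.065,-0.01,-0.0125,0,0, 0,-0.098,-0.015,-0.01875,0,0, 0,-0.131,-0.018,-0.025,0,0, 0,-0.163,-0.021,-0.03125,0,0, 0,-0.196,-0.024,-0.0375,0,0, 0,-0.229,-0.026,-0.04375,0,0, 0,-0.262,-0.027,-0.05,0,0]'
python3 - <<'E'
from h import *
s=manip.state();print(s['joint_pos'])
f=manip.grab_frame("side");c=f["img"][150:260,200:360];cv2.imwrite("pics/s3.png",cv2.resize(c,None,fx=4,fy=4,interpolation=cv2.INTER_CUBIC))
E
```

```text
time: 13.92
tool_pos: [0.52, 0.0345, 0.1521]
tool_rot: [0.021, 0.056, 0.936, 0.346]
contact_force: [0.0, 0.1, -0.5]
gripper_width: 0.33
grasp_force: 0.4
time: 14.92
tool_pos: [0.5175, 0.013, 0.1372]
tool_rot: [0.025, 0.054, 0.906, 0.418]
contact_force: [1.4, 0.2, -0.5]
gripper_width: 0.326
grasp_force: 0.5
time: 15.92
tool_pos: [0.5153, -0.0059, 0.1191]
tool_rot: [0.029, 0.052, 0.871, 0.488]
contact_force: [1.4, 0.0, -2.3]
gripper_width: 0.33
grasp_force: 0.9
[-0.5993281   0.15119109  1.95767492  0.86158856  1.64180718 -2.27280428]
```

View pics/s3.png

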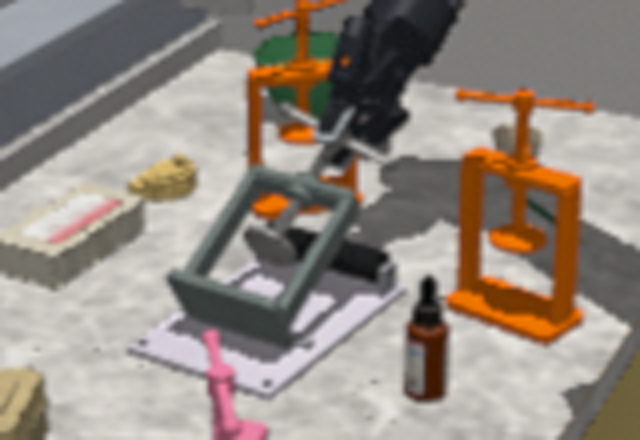

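The clamp is tilted about 1.0 rad and supported at (335,150). The foot is at the strip and the wrist is clear of both orange clamps.

```bash
python3 -m jog '[0,-0.033,-0.005,-0.00625,0,0, 0,-0.065,-0.01,-0.0125,0,0, 0,-0.098,-0.015,-0.01875,0,0, 0,-0.131,-0.018,-0.025,0,0, 0,-0.163,-0.021,-0.03125,0,0, 0,-0.196,-0.024,-0.0375,0,0, 0,-0.229,-0.026,-0.04375,0,0, 0,-0.262,-0.027,-0.05,0,0]';python3 -m jog '[0,-0.033,-0.005,-0.00625,0,0, 0,-0.065,-0.01,-0.0125,0,0, 0,-0.098,-0.015,-0.01875,0,0, 0,-0.131,-0.018,-0.025,0,0, 0,-0.163,-0.021,-0.03125,0,0, 0,-0.196,-0.024,-0.0375,0,0, 0,-0.229,-0.026,-0.04375,0,0, 0,-0.262,-0.027,-0.05,0,0]'; python3 -m jog '[0,-0.02,-0.003,-0.004,0,0, 0,-0.04,-0.006,-0.008,0,0, 0,-0.063,-0.01,-0.012,0,0, 0,-0.063,-0.01,-0.012,0,0, 0,-0.063,-0.01,-0.012,0,0]'
python3 - <<'E'
from h import *
s=manip.state();print(s['joint_pos'])
f=manip.grab_frame("side");np.savez("s4.npz",**f)
f=manip.grab_frame("top");c=np.vstack([np.load("s4.npz")["img"][150:260,200:360],f["img"][150:250,200:360]]);cv2.imwrite("pics/s4.png",cv2.resize(c,None,fx=2.8,fy=2.8,interpolation=cv2.INTER_CUBIC))
E
```

```text
time: 16.98
tool_pos: [0.5133, -0.0218, 0.0981]
tool_rot: [0.033, 0.05, 0.83, 0.555]
contact_force: [0.9, 0.8, -2.5]
gripper_width: 0.329
grasp_force: 1.1
time: 17.98
tool_pos: [0.5118, -0.0342, 0.0749]
tool_rot: [0.037, 0.047, 0.784, 0.618]
contact_force: [1.9, 0.4, -2.3]
gripper_width: 0.33
grasp_force: 1.2
time: 18.6
tool_pos: [0.5115, -0.0365, 0.0693]
tool_rot: [0.038, 0.046, 0.772, 0.633]
contact_force: [0.5, 1.4, -2.3]
gripper_width: 0.325
grasp_force: 1.2
[-0.70296291  0.47219381  1.86916644  1.00678272  1.82426308 -2.47492321]
```

View pics/s4.png

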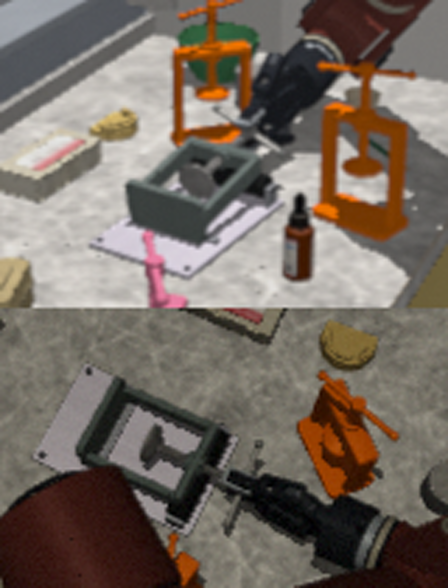

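The yoke is just above the roller (side, 215,190) and the foot is at the strip. The finger still carries about 2.3 N, so I'll lower on in small steps until it unloads.

```bash
python3 -m jog '[0,-0.015,-0.002,-0.003,0,0, 0,-0.03,-0.004,-0.006,0,0, 0,-0.03,-0.004,-0.006,0,0, 0,-0.03,-0.004,-0.006,0,0]';python3 -m jog '[0,-0.015,-0.002,-0.003,0,0, 0,-0.03,-0.004,-0.006,0,0, 0,-0.03,-0.004,-0.006,0,0, 0,-0.03,-0.004,-0.006,0,0]';python3 -m jog '[0,-0.015,-0.002,-0.003,0,0, 0,-0.03,-0.004,-0.006,0,0, 0,-0.03,-0.004,-0.006,0,0, 0,-0.03,-0.004,-0.006,0,0]'; python3 -c "
from h import *
print([manip.state()['grasp_force'] for _ in range(3)])
W=cloud(manip.grab_frame('top'))
m=(abs(W[...,0]-.51)<.07)&(W[...,1]<-.045)&(W[...,1]>-.085)&(W[...,2]>.05);print(np.nanpercentile(W[m][:,2],[5,25,50,75,95]))"
```

```text
time: 19.2
tool_pos: [0.5115, -0.0376, 0.0665]
tool_rot: [0.038, 0.046, 0.766, 0.64]
contact_force: [0.8, 0.4, 0.4]
gripper_width: 0.326
grasp_force: 0.0
time: 19.7
tool_pos: [0.5113, -0.0384, 0.0634]
tool_rot: [0.039, 0.045, 0.76, 0.647]
contact_force: [0.0, 0.5, 0.2]
gripper_width: 0.326
grasp_force: 0.0
time: 20.2
tool_pos: [0.5117, -0.0397, 0.0611]
tool_rot: [0.04, 0.045, 0.754, 0.654]
contact_force: [0.2, -0.0, -0.3]
gripper_width: 0.331
grasp_force: 0.0
[0.0, 0.0, 0.0]
[0.05339403 0.07499141 0.08736646 0.09308381 0.10904365]
```

The finger is unloaded and the clamp is resting on the roller. I'll open slightly and withdraw along the tool axis, then go up.

```bash
python3 -m jog '[0,0,0,0,0,0, 0,0,0,0,0,0, 0,0,-0.1,0,0,0, 0,0,-0.2,0,0,0, 0,0,-0.3,0,0,0, 0,0,-0.4,0,0,0, 0,0,-0.55,0,0,0, 0,0,-0.65,0,0,0]' 36;  python3 -m jog '[0,0.2,-0.1,0,0,0, 0,0.5,-0.2,0,0,0, 0,0.9,-0.3,0,0,0, 0,1,-0.3,0,0,0]'; python3 -m jog '[0,0.5,-0.1,0,0,0, 0,1,-0.2,0,0,0, 0,1,-0.2,0,0,0]'
python3 - <<'E'
from h import *
f=manip.grab_frame("side");a=f["img"][140:250,190:350]
f=manip.grab_frame("top");c=np.vstack([a,f["img"][150:250,200:360]]);cv2.imwrite("pics/s5.png",cv2.resize(c,None,fx=2.8,fy=2.8,interpolation=cv2.INTER_CUBIC))
E
```

```text
time: 21.25
tool_pos: [0.5036, -0.1044, 0.0699]
tool_rot: [0.039, 0.045, 0.754, 0.654]
contact_force: [0.0, -0.8, -0.1]
gripper_width: 0.422
grasp_force: 0.0
time: 21.75
tool_pos: [0.5026, -0.1199, 0.1766]
tool_rot: [0.041, 0.043, 0.755, 0.653]
contact_force: [0.2, 0.6, -0.4]
gripper_width: 0.419
grasp_force: 0.0
time: 22.12
tool_pos: [0.5018, -0.1251, 0.2788]
tool_rot: [0.042, 0.043, 0.756, 0.652]
contact_force: [0.2, -0.6, -0.9]
gripper_width: 0.424
grasp_force: 0.0
```

View pics/s5.png

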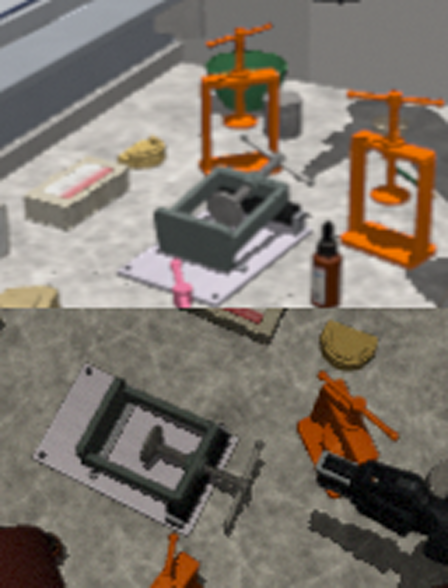

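The clamp lies on its side with the yoke on the roller (side view, 270,190), its foot at the toe strip, and its head overhanging. The orange clamps haven't moved and the gripper is clear, so I'm handing in.

```bash
python3 -m jog '[0,0,0,0,0,0, 0,0,0,0,0,0, 0,0,0,0,0,0]'; python3 -c "
from plant import manip
print(manip.job_done())"
```

```text
time: 22.6
tool_pos: [0.5008, -0.1241, 0.274]
tool_rot: [0.039, 0.046, 0.753, 0.655]
contact_force: [-0.3, 0.5, -0.2]
gripper_width: 0.422
grasp_force: 0.0
the job is handed in; nothing more can be done
None
```

I tipped the clamp over its toe strip and lowered it under support: it lies with its yoke on the roller and its foot at the strip, the bystanders were not touched, the gripper is clear, and I handed the job in at 22.6 s without being shown a verdict.

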